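# Hang a potted power module level on the curing stand

## Robot

A 7-joint arm with a two-finger parallel gripper is mounted at the origin on the work surface. World frame = base frame: x ahead of the robot, y to its left, z up, the work surface at z = 0. Lengths are in m, angles in rad, forces in N, time in s.
With the tool pointing down it reaches from about 0.425 to 0.95 m from the base axis. Payload 4.7 kg.
Tool frame: the origin (TCP) lies on the centre line of the jaws, within the pads' length; the fingertips stand robot.nose_length ahead of it and the grasp point (between the pads) lies 8 mm behind it (robot.nose_length is the distance from the TCP to the fingertips, in m); z points along the fingers, y is the line along which they close (so a half turn about z gives the same grasp; the last joint's range is limited). The gripper opens to 85 mm and grips with 20 to 120 N. Pads are 22 mm wide; open, the fingers measure 114 mm over their backs; the gripper's body (76 mm by 85 mm) begins 54 mm behind the grasp point. The pads swing forward as they close: fully open they stand 13 mm farther back than shut.
Start: joints at [1.157, 0.469, -0.049, 1.532, 0.024, 1.141, -0.082], TCP at [0.253, -0.626, 0.242] pointing down, gripper open.
Joint ranges: [-2.59, 2.59], [-0.33, 1.99], [-1.39, 1.29], [0.1, 2.45], [-1.04, 4.18], [0.21, 1.99], [-2.66, 2.66]. Speed limits (rad/s): [2.57, 2.57, 3.14, 3.14, 3.14, 3.14, 3.14].

## Interface

Orientations are given as [roll, pitch, yaw] about the fixed x, y, z axes, in that order (R = Rz(yaw) Ry(pitch) Rx(roll)).
In Python, from plant import robot gives the robot as it stands. Calls block until the motion is done:
- robot.goto(position, orientation): joint-space move of the TCP to a pose.
- robot.move_straight(position, vel=0.15, attitude=None, contact_N=None): straight line of the TCP; attitude=None keeps the orientation; vel is the mean speed in m/s. With contact_N (N) it stops when the force on the tool has changed by that much, and returns True; else False.
- robot.move_joints(angles): joint-space move.
- robot.grip(opening, strength=None): opening from 0.0 (shut) to 1.0 (fully open); strength is the grip in N (None keeps the last); returns when the fingers have stopped.
- robot.sleep(seconds).
- robot.inverse_kinematics(position, orientation): joint angles nearest the present ones, or None.
- robot.sense(): the state.
- robot.grab_frame(name): name is "scene" or "top" or "wrist"; returns a dict with "image" (384x512x3 uint8, red, green, blue), "range_z" (384x512 float32, m along the optical axis (not along the pixel's ray), 0 where there is no reading), "fx", "fy", "cx", "cy" (pixels), "dist_coeffs" ([k1, k2, p1, p2, k3] as OpenCV has them; the pictures are not rectified), "R" (3x3) and "t" (3): a world point X has camera coordinates R X + t. Camera axes: x right, y down, z forward; pixel columns grow to the right and rows downward; lengths in m; the calibration is good to about 2 mm. A picture is of the moment at which its call begins.
A pose or a line that the arm cannot do raises robot.IKError and nothing moves.
- robot.close_job(): hands the job in; it is judged then, once.
The state is a dict: "t": time; "joint_pos": joint angles; "joint_velocities": joint speeds; "effort": joint torques, N m; "tcp_pos": TCP position; "tcp_rot": TCP orientation; "wrist_force": force on the tool from outside, world axes, zero at the start; "torque": the same for the moment, N m; "opening": opening from 0.0 (shut) to 1.0 (fully open); "gripper_force": force on a finger pad.
Only numpy, scipy, OpenCV 4.12 (cv2) and the standard library are available. Lean on these libraries where they do the work, as an engineer would, in place of code of your own. Each camera call takes 0.05 s, during which the arm holds its last target. There are 200 camera calls.

## Task

Hang the black power module by one of the six holes in its metal strip on the steel pin of the curing stand, choosing the hole by which it hangs level, and let go of it. A heavy core sits somewhere along the inside of the sealed case and cannot be seen, so the right hole must be found by feel or by trying. Do not let the module fall or tip over, and leave the pot, bottle, reel and screwdriver where they are.

Things in the scene. Friction and masses are not known exactly. Their poses are not given: they have to be found in the camera images.
- module_mid (a point): Middle of the loose power module (70 mm above its underside), which starts upright on the bench: a black case with an orange band, 40 (x) by 120 (y) by 80 (z) mm, with an upright bare aluminium strip on the middle of its top: 4 mm thick (x), 110 wide (y), 60 high; the strip's top edge is 70 mm above this point. Axes: x across the strip, y along it, z up. Front and back look alike; either may face the post.
- hole_row (a point): Middle of the row of holes in the strip (between the two inner holes), 26 mm above module_mid and 44 mm below the strip's top edge; axes as module_mid. Six round holes of 10 mm diameter, their axes along x, lie in a level row at y = -37.5, -22.5, -7.5, 7.5, 22.5 and 37.5 mm from here.
- module: The same module; origin at the centre of its underside, axes as module_mid. It weighs 0.5 to 0.7 kg, most of it a hidden core fixed low inside the case, so its centre of mass lies in the strip's plane, about 70 mm below the row of holes, anywhere from y = -37 to y = 37 mm, different each time.
- pin_mid (a point): Point on the axis of the stand's pin, 165 mm above the bench: a good place for the module to hang. The pin is a fixed straight steel rod, 5 mm diameter, with a rounded free tip. Seen from above the tip points along the stand's -x (roughly to the robot); the pin rises by 8 degrees towards the tip. Axes are the stand's: x horizontal from tip to post, z up.
- pin_tip (a point): Free end of the pin (axis), 40 mm from pin_mid towards the stand's -x and 5.6 mm higher; the rounding reaches 2.5 mm farther.
- pin_root (a point): Where the pin meets the post, 76 mm from pin_mid towards the stand's +x and 10.7 mm lower. The post is 30 mm wide and ends 179 mm above the bench.
- stand: The fixed curing stand: grey foot plate 170 by 120 by 12 mm, dark post, pin. Its origin lies on the bench 165 mm under pin_mid; the foot reaches from 55 mm before to 115 mm behind it along x and 60 mm to either side.
- pot_mid (a point): Middle of a loose round steel tip-cleaning pot with a brass top, 64 mm diameter, 58 mm high: leave alone.
- flux_mid (a point): Middle of a loose amber bottle with yellow cap, 44 mm diameter, 85 mm high: leave alone.
- reel_mid (a point): Middle of a loose red reel of solder lying flat, 60 mm diameter, 34 mm high: leave alone.
- driver_grip (a point): Handle of a loose yellow screwdriver, 160 mm long, lying on the bench near the robot: leave alone.
Things that resemble listed ones, but are neither listed nor needed, are in the scene too. Of the things that look like the stand, take the one that is farthest from the robot's base at the start.

How it is judged:
By the outcome, as a careful person would: the job done as asked, in the order asked, and still so for the second after the job is handed in, with the robot touching nothing.
It also fails if it takes over 72 s, if anything falls off the work surface, if the arm or the gripper's body presses on something with over 40 N, if the wrist force passes 120 N, or if a joint passes its speed limit or range.

## Working session

There is one attempt and no reset: what is moved stays moved. The work goes in short steps, each a Python script; the robot and the scene stay as the last script left them, time stands still between calls to the robot, and variables do not carry over. Pictures are saved under pics/ and viewed, at most 11 in all, crops included, and the job is handed in when it is done.

```bash
ls; mkdir -p pics
python3 - <<'E'
from plant import robot
import cv2,pickle
F={n:robot.grab_frame(n) for n in("scene","top","wrist")}
pickle.dump(F,open('f0.pkl','wb'))
for n in F: print(n,F[n]['fx'],F[n]['cx'],F[n]['cy'],F[n]['dist_coeffs'],F[n]['R'].round(3).tolist(),F[n]['t'].round(3))
im=[cv2.resize(F[n]['image'],(800,600),interpolation=cv2.INTER_CUBIC) for n in("scene","top")]
for n,i in zip("st",im): cv2.imwrite(f'pics/{n}0.png',i[:,:,::-1])
s=robot.sense(); print({k:s[k] for k in('t','tcp_pos','tcp_rot','wrist_force','torque','opening')},robot.nose_length)
E
```

```text
pics
scene 442.070794036882 258.918981260745 187.5432241770972 [0.05774313 0.         0.         0.         0.        ] [[0.699, 0.715, 0.011], [0.597, -0.575, -0.559], [-0.394, 0.398, -0.829]] [-0.371 -0.179  1.61 ]
top 410.68638140240296 253.18416919149576 187.4142656211653 [-0.10369447  0.          0.          0.          0.        ] [[-0.02, -1.0, 0.004], [-0.988, 0.02, -0.153], [0.153, -0.007, -0.988]] [0.041 0.485 1.374]
wrist 334.9253522160307 256.8464433514211 192.1194823523362 [-0.09030977  0.          0.          0.          0.        ] [[0.375, -0.927, -0.001], [-0.895, -0.363, 0.26], [-0.242, -0.097, -0.966]] [-0.675 -0.033  0.378]
{'t': 0.15, 'tcp_pos': array([ 0.25324831, -0.62522337,  0.24152144]), 'tcp_rot': array([-3.14009818e+00,  4.26848444e-05,  3.84885185e-01]), 'wrist_force': array([-0.06725329,  0.35607171, -0.08302005]), 'torque': array([-0.02713722,  0.03303029,  0.02074519]), 'opening': 1.001502424997436} 0.011
```

View pics/s0.png

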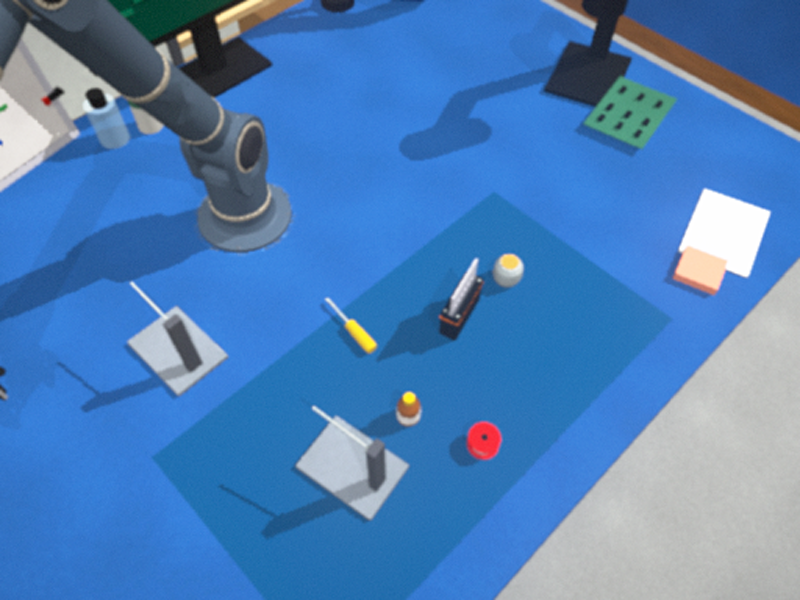

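View pics/t0.png

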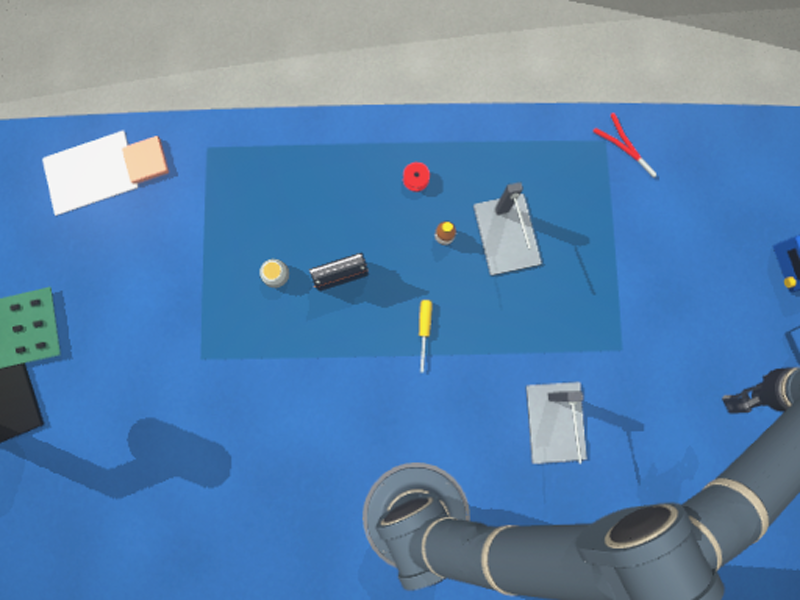

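The two stand lookalikes are at scene (350,465) / top (508,230) and scene (178,350) / top (557,420). The one at top (508,230) is farther from the base at (415,515), so it is the one meant. The module is at top (338,270), scene (462,300), between the pot and the screwdriver. Next I measure both and confirm with a crop.

```bash
cat > h.py <<'E'
import numpy as np,cv2
def K(f): return np.array([[f['fx'],0,f['cx']],[0,f['fy'],f['cy']],[0,0,1]])
def cloud(f):
    h,w=f['range_z'].shape; u,v=np.meshgrid(np.arange(w),np.arange(h))
    p=cv2.undistortPoints(np.stack([u,v],-1).reshape(-1,1,2).astype(float),K(f),f['dist_coeffs']).reshape(h,w,2)
    z=f['range_z'][...,None]; c=np.concatenate([p*z,z],-1)
    return (c-f['t'])@f['R']
def ray(f,uv):
    p=cv2.undistortPoints(np.array(uv,float).reshape(-1,1,2),K(f),f['dist_coeffs']).reshape(-1,2)
    d=np.c_[p,np.ones(len(p))]@f['R']; return -f['R'].T@f['t'],d
def onz(f,uv,z):
    o,d=ray(f,uv); return o+d*((z-o[2])/d[:,2])[:,None]
def proj(f,X):
    return cv2.projectPoints(np.array(X,float).reshape(-1,1,3),cv2.Rodrigues(f['R'])[0],f['t'],K(f),f['dist_coeffs'])[0].reshape(-1,2)
def tri(f,uv,g,uw):
    o,d=ray(f,[uv]);p,e=ray(g,[uw]);d=d[0]/np.linalg.norm(d);e=e[0]/np.linalg.norm(e)
    a=np.linalg.lstsq(np.c_[d,-e],p-o,rcond=None)[0]; A=o+a[0]*d;B=p+a[1]*e
    return (A+B)/2,np.linalg.norm(A-B)
E
python3 - <<'E'
import pickle; from h import *
F=pickle.load(open('f0.pkl','rb'))
for n in('top','scene'):
    f=F[n];c=cloud(f);ok=f['range_z']>0
    x,y,z=c[...,0],c[...,1],c[...,2]
    # regions approx: from table plane
    m0=onz(f,[[338*.64,270*.64]] if n=='top' else [[462*.64,300*.64]],0.1)[0]
    s0=onz(f,[[508*.64,235*.64]] if n=='top' else [[350*.64,465*.64]],0.0)[0]
    print(n,'bench z',np.median(z[ok&(abs(z)<.02)]),m0,s0)
    near=ok&(np.hypot(x-m0[0],y-m0[1])<.11)
    for lo,hi in((.065,.09),(.1,.15)):
        P=c[near&(z>lo)&(z<hi)][:,:3]
        if len(P)>5:
            (cx,cy),(w,h),a=cv2.minAreaRect(P[:,:2].astype(np.float32)); print(lo,len(P),cx,cy,w,h,a,P[:,2].max())
    near=ok&(np.hypot(x-s0[0],y-s0[1])<.15)
    for lo,hi in((.008,.016),(.1,.2)):
        P=c[near&(z>lo)&(z<hi)][:,:3]
        if len(P)>5:
            (cx,cy),(w,h),a=cv2.minAreaRect(P[:,:2].astype(np.float32)); print('st',lo,len(P),cx,cy,w,h,a,P[:,2].max())
T=F['top']['image'][130:200,160:360];S=F['scene']['image'][140:340,180:330]
a=cv2.resize(T,None,fx=4,fy=4,interpolation=cv2.INTER_CUBIC)
b=cv2.resize(F['top']['image'][110:180,295:355],None,fx=4,fy=4,interpolation=cv2.INTER_CUBIC)
c_=cv2.resize(F['scene']['image'][160:220,270:350],None,fx=4,fy=4,interpolation=cv2.INTER_CUBIC)
d=cv2.resize(F['scene']['image'][250:335,185:265],None,fx=3.5,fy=3.5,interpolation=cv2.INTER_CUBIC)
o=np.zeros((600,800,3),np.uint8)
o[:280,:560]=a[:,120:680] if False else a[:,:560]; o[:280,560:]=b[:,:240]; o[290:530,:320]=c_;o[290:290+d.shape[0],330:330+d.shape[1]]=d
cv2.imwrite('pics/c0.png',o[:,:,::-1])
E
```

```text
top bench z 0.000564848612261302 [0.52730713 0.15283417 0.1       ] [ 0.62106837 -0.22987042  0.        ]
0.065 290 0.5348597168922424 0.1548779308795929 0.042326606810092926 0.1198299452662468 16.802595138549805 0.08884294253882366
0.1 129 0.5345234274864197 0.154484361410141 0.0056661819107830524 0.10945864021778107 17.251636505126953 0.1446053950236549
st 0.008 1154 0.617358922958374 -0.231769859790802 0.28032001852989197 0.28921744227409363 54.289093017578125 0.015999475476116874
st 0.1 184 0.6198356747627258 -0.22454343736171722 0.13809935748577118 0.03167654946446419 10.847573280334473 0.1848222000909003
scene bench z 0.002532553816972503 [0.54962815 0.13815968 0.1       ] [ 0.61505857 -0.22413659  0.        ]
0.065 327 0.5335391759872437 0.15458878874778748 0.04151313006877899 0.12232635915279388 16.874813079833984 0.08946924904836535
0.1 139 0.5331507325172424 0.1548897624015808 0.005379240959882736 0.11272615939378738 17.346269607543945 0.14715165700505833
st 0.008 1829 0.6117465496063232 -0.22488808631896973 0.28187716007232666 0.29083681106567383 44.663673400878906 0.01599692933576728
st 0.1 300 0.6187717318534851 -0.21885952353477478 0.13734863698482513 0.030558135360479355 4.271719932556152 0.18640584398948176
```

View pics/c0.png

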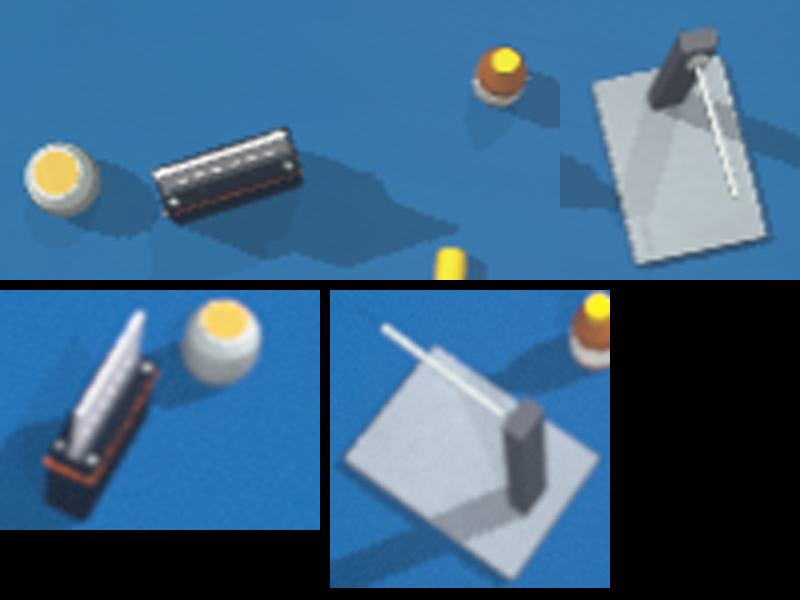

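The crop confirms the choice: the strip and its hole row at crop (225,160), and the far stand with its pin tip at crop (735,197) in the top view and (385,328) in the scene view. Next, the stand pose from the foot contour and the pin.

```bash
cat >> h.py <<'E'
def pinfit(f,tip,root):
    """bright thin pin: axis endpoints by projecting bright pixels onto the guessed line, refined"""
    g=cv2.cvtColor(f['image'],cv2.COLOR_RGB2GRAY).astype(float)
    t,r=np.array(tip,float),np.array(root,float); n=int(np.linalg.norm(r-t)*4); d=(r-t)/np.linalg.norm(r-t); q=np.array([-d[1],d[0]])
    s=np.arange(-6,np.linalg.norm(r-t)-3,.25); o=np.arange(-3,3.01,.25)
    P=t+s[:,None,None]*d+o[None,:,None]*q
    V=cv2.remap(g.astype(np.float32),P[...,0].astype(np.float32),P[...,1].astype(np.float32),cv2.INTER_LINEAR)
    W=np.clip(V-np.median(V,1,keepdims=True)-15,0,None); w=W.sum(1); on=w>.5*np.median(w[40:])
    i0=np.argmax(on); c=(W*o).sum(1)/np.maximum(w,1e-6)
    k=on&(s>s[i0]+1); a=np.polyfit(s[k],c[k],1)
    pt=lambda x:t+x*d+np.polyval(a,x)*q
    return pt(s[i0]),pt(s[-1]),np.std(c[k]-np.polyval(a,s[k]))
E
python3 - <<'E'
import pickle; from h import *
F=pickle.load(open('f0.pkl','rb')); T,S=F['top'],F['scene']
a=pinfit(T,(338.75,159.25),(329.25,125.5)); b=pinfit(S,(200.7,260.9),(235,284.9))
print(a,b)
tip,e=tri(T,a[0],S,b[0]); print('tip',tip,e)
# line as intersection of two view planes
o1,d1=ray(T,[a[0],a[1]]);o2,d2=ray(S,[b[0],b[1]])
n1=np.cross(*d1);n2=np.cross(*d2);L=np.cross(n1,n2);L/=np.linalg.norm(L)
print('dir',L,'yaw',np.degrees(np.arctan2(L[1]*np.sign(L[0]),abs(L[0]))),'pitch',np.degrees(np.arcsin(L[2]*np.sign(L[0]))))
for f,sd in((T,(318,165)),(S,(210,300))):
    hsv=cv2.cvtColor(f['image'],cv2.COLOR_RGB2HSV)
    m=((hsv[...,1]<70)&(hsv[...,2]>70)).astype(np.uint8)
    n,lab,st,_=cv2.connectedComponentsWithStats(m); k=lab[sd[1],sd[0]]; print(k,st[k])
    ys,xs=np.where(lab==k); P=onz(f,np.c_[xs,ys],.012)[:,:2].astype(np.float32)
    # robust: use hull of points
    print('foot',cv2.minAreaRect(P))
E
```

```text
(array([338.39192696, 158.05221489]), array([329.77724502, 128.5321178 ]), np.float64(0.1493397330068412)) (array([199.3940922 , 259.71386756]), array([232.10105273, 283.6135637 ]), np.float64(0.052071749092442485))
tip [ 0.55120081 -0.23789837  0.17838835] 0.0027338318298331427
dir [ 0.97401587  0.18956271 -0.12393168] yaw 11.013217938565731 pitch -7.119065989127948
12 [ 303  117   44   59 1639]
foot ((0.6354690790176392, -0.22162416577339172), (0.19774293899536133, 0.12114892899990082), 11.250267028808594)
200 [ 190  260   71   73 2523]
foot ((0.5974500179290771, -0.22620636224746704), (0.21715019643306732, 0.12703919410705566), 11.004393577575684)
```

```bash
cat >> h.py <<'E'
def strip(f,c0,z0,lo=-.03,hi=.02,rad=.09):
    """strip centre/yaw from range points: z within z0+lo..hi (z0=strip top)"""
    c=cloud(f);k=(f['range_z']>0)&(np.hypot(c[...,0]-c0[0],c[...,1]-c0[1])<rad)&(c[...,2]>z0+lo)&(c[...,2]<z0+hi)
    P=c[k]; (x,y),(w,h),a=cv2.minAreaRect(P[:,:2].astype(np.float32))
    if w>h: w,h,a=h,w,a-90
    return len(P),round(x,4),round(y,4),round(w,4),round(h,4),round(a,2)
E
python3 - <<'E'
from plant import robot
import pickle; from h import *
F=pickle.load(open('f0.pkl','rb'))
tipT=onz(F['top'],[[338.39,158.05]],.171);tipS=onz(F['scene'],[[199.39,259.71]],.171);print(tipT,tipS)
r=np.radians
for p,y in(((.534,.1546),17),((.58,-.23),11)):
  for s in(90,-90):
    q=robot.inverse_kinematics([*p,.25],[np.pi,0,r(y+s)]); print(y,s,None if q is None else np.round(q,2))
robot.goto([.53,-.23,.33],[np.pi,0,r(11-90)])
f=robot.grab_frame('wrist');pickle.dump(f,open('f1.pkl','wb'))
robot.goto([.534,.1546,.29],[np.pi,0,r(17-90)])
g=robot.grab_frame('wrist');pickle.dump(g,open('f2.pkl','wb'))
print(strip(g,(.534,.1546),.14),robot.sense()['t'])
im=np.hstack([f['image'],g['image']]);cv2.imwrite('pics/w1.png',cv2.resize(im,(800,300),interpolation=cv2.INTER_AREA)[:,:,::-1])
E
```

```text
[[ 0.55363017 -0.23839695  0.171     ]] [[ 0.54724712 -0.23733593  0.171     ]]
17 90 [ 0.4   0.44 -1.01  1.77  0.41  1.16 -0.43]
17 -90 [ 0.49  0.52 -1.17  1.77  0.51  1.2   2.62]
11 90 [ 0.68  0.43 -0.51  1.63  0.22  1.14  0.31]
11 -90 [ 0.24  0.38  0.09  1.66 -0.04  1.11 -2.61]
(622, 0.536, 0.1572, 0.0036, 0.1098, 16.98) 6.6833
```

View pics/w1.png

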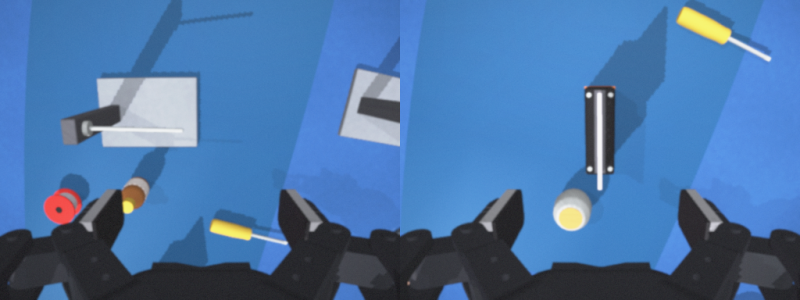

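The left half shows the pin of the far stand, tip at (183,131) and root at (92,129). The right half shows the module undisturbed, its strip from (600,92) to (600,190). I use the +90° grasp, since the other is near joint 7's limit.

Run:
```python
from plant import robot
import pickle; from h import *
f=pickle.load(open('f1.pkl','rb'))
a=pinfit(f,(234,168),(118,165)); P=onz(f,[a[0]],.171)[0]; Q=onz(f,[a[1]],.171-.03*0)[0]
print('pin wrist',a,P)
r=np.radians; O=[np.pi,0,r(107)]; p=[.5346,.1555]
def avg(n=15):
    W=[]
    for _ in range(n):
        s=robot.sense(); W.append(np.r_[s['wrist_force'],s['torque']]); robot.sleep(.03)
    return np.mean(W,0),np.std(W,0)/n**.5
robot.goto([*p,.20],O)
print('base',avg(10))
print(robot.move_straight([*p,.120],vel=.08,contact_N=15))
robot.grip(0.0,120); s=robot.sense(); print('grip',s['opening'],s['gripper_force'],s['tcp_pos'],s['wrist_force'],s['torque'])
robot.move_straight([*p,.200],vel=.08); robot.sleep(.3)
m,e=avg(); print('held',m.round(4),e.round(4)); s=robot.sense(); print(s['t'],s['opening'],s['tcp_pos'],s['tcp_rot'])
```

```text
pin wrist (array([176.53146735, 166.03985227]), array([121.05180051, 164.53608449]), np.float64(0.053431089848010115)) [ 0.6025808  -0.22842212  0.171     ]
base (array([ 0.2350756 ,  0.1479773 , -0.27035523, -0.01030396, -0.00720518,
       -0.00927865]), array([0.14386638, 0.15749893, 0.16326761, 0.00766055, 0.00405881,
       0.0084757 ]))
False
grip 0.022671633311355605 108.36511731147766 [0.53500296 0.1555884  0.12019989] [ 0.98479284 -0.03940207  0.70439029] [ 0.03259617 -0.10086234  0.05582364]
held [ 0.0199 -0.2621 -6.3478 -0.1984 -0.0536  0.0068] [0.1402 0.1095 0.1575 0.0061 0.0084 0.0058]
12.7833 0.02708967625689765 [0.53462003 0.15550367 0.20002008] [3.14152992e+00 1.26564137e-05 1.86751817e+00]
```

```bash
cat >> h.py <<'E'
Y=np.radians(11.0); U=np.array([np.cos(Y),np.sin(Y)]); N=np.array([-np.sin(Y),np.cos(Y)])
def W(s,l,z): return [*(s*U+l*N),z]
def SL(p): p=np.asarray(p)[:2]; return np.array([p@U,p@N])
E
python3 - <<'E'
from plant import robot
import pickle; from h import *
f=pickle.load(open('f1.pkl','rb'))
F=pickle.load(open('f0.pkl','rb'))
t=onz(f,[[234,167.6],[176.5,166.04],[121,164.54]],.171); print('wrist tip s,l',SL(t[0]),'T',SL(onz(F['top'],[[338.39,158.05]],.171)[0]),'S',SL(onz(F['scene'],[[199.39,259.71]],.171)[0]))
O=[np.pi,0,np.radians(101)]
def avg(n):
    D=[]
    for _ in range(n):
        s=robot.sense(); D.append(np.r_[s['wrist_force'],s['torque']]); robot.sleep(.03)
    return np.mean(D,0),np.std(D,0)/n**.5
m,e=avg(30); print('held1',m.round(4),e.round(4))
x,y,_=robot.sense()['tcp_pos']
robot.move_straight([x,y,.29],vel=.2)
robot.goto(W(.4645,-.376,.29),O)
robot.move_straight(W(.4645,-.376,.1946),vel=.12); robot.sleep(.2)
G={n:robot.grab_frame(n) for n in('top','scene','wrist')};pickle.dump(G,open('f3.pkl','wb'))
m,e=avg(50); print('held2',m.round(4),e.round(4))
tau=m[3:]; print('com rel tcp in stand frame s,l', SL([-(tau[1]+.0072)/(m[2]+.27),(tau[0]+.0103)/(m[2]+.27)]))
for n in G: print(n,SL(strip(G[n],W(.4645,-.376,0),.2146)[1:3]),strip(G[n],W(.4645,-.376,0),.2146,-.03,.01))
s=robot.sense();print(s['t'],s['tcp_pos'],SL(s['tcp_pos']))
a=cv2.resize(G['top']['image'][95:195,280:413],(532,400),interpolation=cv2.INTER_CUBIC)
b=cv2.resize(G['scene']['image'][205:305,150:217],(268,400),interpolation=cv2.INTER_CUBIC)
c=cv2.resize(G['wrist']['image'],(266,200))
o=np.zeros((600,800,3),np.uint8);o[:400,:532]=a;o[:400,532:]=b;o[400:,:266]=c
b=cv2.resize(G['scene']['image'][215:315,150:283],(266,200),interpolation=cv2.INTER_CUBIC);o[400:,266:532]=b
cv2.imwrite('pics/st.png',o[:,:,::-1])
E
```

```text
wrist tip s,l [ 0.49701767 -0.33764753] T [ 0.49797015 -0.33965454] S [ 0.49190682 -0.33739508]
held1 [-6.8000e-03  1.9200e-02 -6.3536e+00 -2.0430e-01 -6.2400e-02 -1.0000e-03] [0.0886 0.0922 0.0912 0.0044 0.005  0.0045]
held2 [ 1.6000e-03  6.3300e-02 -6.3604e+00 -5.6740e-01 -1.0820e-01 -7.0000e-04] [0.0661 0.0726 0.0767 0.0037 0.0041 0.0037]
com rel tcp in stand frame s,l [0.00117696 0.09294623]
top [0. 0.] (0, 0.0, 0.0, 0.0, 0.0, 0.0)
scene [ 0.46261353 -0.35315936] (288, 0.5215, -0.2584, 0.0409, 0.1309, 9.98)
wrist [ 0.46559658 -0.35353546] (10310, 0.5261, -0.2578, 0.0403, 0.135, 12.78)
18.9417 [ 0.52769818 -0.28047287  0.19460238] [ 0.46448614 -0.37600935]
```

View pics/st.png

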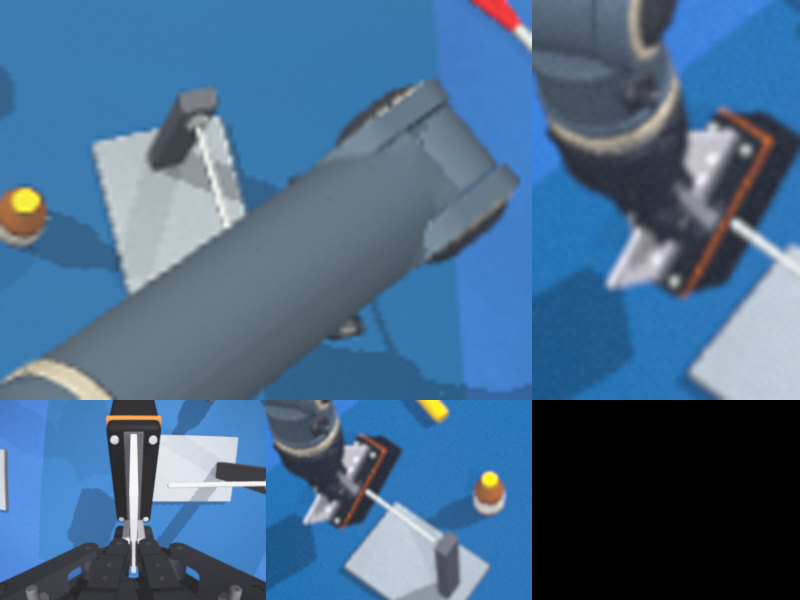

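The module has turned in the grip: in the wrist view the orange band of its +y end, at (134,417), is raised. Before mending this I measure the tilt from the band's 3D points.

Run:
```python
from plant import robot
import pickle; from h import *
robot_s=robot.sense(); print(robot_s['opening'],robot_s['gripper_force'])
G=pickle.load(open('f3.pkl','rb'))
for n in('scene','wrist'):
    f=G[n];c=cloud(f);im=f['image'].astype(int)
    hsv=cv2.cvtColor(f['image'],cv2.COLOR_RGB2HSV)
    d=np.hypot(c[...,0]-.52,c[...,1]+.26)<.12
    k=d&(hsv[...,0]<14)&(hsv[...,1]>110)&(hsv[...,2]>60)&(c[...,2]>.03)
    P=c[k]; Q=np.c_[P[:,:2]@U,P[:,:2]@N,P[:,2]]; mu=np.median(Q,0); 
    dirn=np.linalg.svd(Q-Q.mean(0))[2][0]; print(n,len(Q),'band mid s,l,z',mu,'dir',dirn,Q.min(0),Q.max(0))
    # all points of module in stand frame: case+strip
    k=d&(c[...,2]>.04)&(c[...,2]<.24)&(hsv[...,1]<60)&(hsv[...,2]>130); P=c[k];Q=np.c_[P[:,:2]@U,P[:,:2]@N,P[:,2]]
    Q=Q[abs(Q[:,0]-.4645)<.012]
    if len(Q)>10: r=cv2.minAreaRect(Q[:,1:].astype(np.float32)); print('strip l-z rect',len(Q),r)
```

```text
0.028481692379014583 112.36525297164917
scene 94 band mid s,l,z [ 0.48239024 -0.31562943  0.16695448] dir [ 0.0941556  -0.81928922 -0.56559694] [ 0.45135347 -0.37629362  0.12216587] [ 0.48455995 -0.27812915  0.19729962]
strip l-z rect 267 ((-0.35911592841148376, 0.19536858797073364), (0.11105870455503464, 0.06829304248094559), 33.445411682128906)
wrist 458 band mid s,l,z [ 0.46524495 -0.28583006  0.18924584] dir [ 0.99996442  0.00313694 -0.00783027] [ 0.44537907 -0.31026613  0.18061295] [ 0.48566622 -0.2809836   0.32647473]
strip l-z rect 4141 ((-0.36118578910827637, 0.1955355703830719), (0.1133405938744545, 0.07201166450977325), 33.523834228515625)
```

Run:
```python
from plant import robot
import pickle; from h import *
from scipy.spatial.transform import Rotation as Rn
R0=Rn.from_euler('xyz',[np.pi,0,np.radians(101)])
Rt=(Rn.from_rotvec(np.r_[U,0]*-np.radians(33.7))*R0).as_euler('xyz')
print([robot.inverse_kinematics(W(.43,-.37,z),Rt) is not None for z in(.24,.12)])
robot.move_straight(W(.445,-.376,.22),vel=.12)
robot.move_straight(W(.43,-.37,.24),vel=.06,attitude=Rt)
robot.sleep(.2)
f=robot.grab_frame('wrist'); g=robot.grab_frame('scene'); pickle.dump((f,g),open('f4.pkl','wb'))
for n,h in(('w',f),('s',g)):
    c=cloud(h);hsv=cv2.cvtColor(h['image'],cv2.COLOR_RGB2HSV)
    P=c[(c[...,2]>.1)&(c[...,2]<.33)&(hsv[...,1]<60)&(hsv[...,2]>130)];Q=np.c_[P[:,:2]@U,P[:,:2]@N,P[:,2]]
    Q=Q[(abs(Q[:,0]-.43)<.012)&(abs(Q[:,1]+.37)<.1)]; print(n,len(Q),cv2.minAreaRect(Q[:,1:].astype(np.float32)) if len(Q)>5 else '')
s=robot.sense();print(s['t'],s['tcp_pos'],s['wrist_force'],s['torque'],s['opening'])
```

```text
[True, True]
w 6325 ((-0.3568703830242157, 0.24188384413719177), (0.09186502546072006, 0.11232072114944458), 89.84673309326172)
s 344 ((-0.3585395812988281, 0.23415201902389526), (0.10819722712039948, 0.07366575300693512), 0.38845187425613403)
20.7583 [ 0.49256689 -0.28160088  0.2401117 ] [ 0.07511064  0.36856752 -6.4160966 ] [ 1.06578151  0.21349516 -0.0159989 ] 0.022005282148907124
```

Run:
```python
from plant import robot
import pickle; from h import *
robot.move_straight(W(.43,-.37,.128),vel=.12)
hit=robot.move_straight(W(.43,-.37,.112),vel=.015,contact_N=4)
s=robot.sense();print(hit,s['tcp_pos'],s['wrist_force'])
robot.grip(.45); robot.sleep(.1)
robot.move_straight(W(.43,-.37,.20),vel=.15)
robot.move_straight(W(.43,-.33,.25),vel=.12,attitude=[np.pi,0,np.radians(101)])
robot.sleep(.1)
f=robot.grab_frame('wrist'); g=robot.grab_frame('scene'); pickle.dump((f,g),open('f5.pkl','wb'))
m=[robot.sense()['torque'] for _ in range(1)]
for n,h in(('w',f),('s',g)):
    r=strip(h,W(.43,-.356,0),.14,-.02,.01); print(n,r,SL(r[1:3]))
D=[]
for _ in range(15): s=robot.sense(); D.append(np.r_[s['wrist_force'],s['torque']]); robot.sleep(.02)
print('base',np.mean(D,0).round(4),s['t'])
o=np.zeros((300,800,3),np.uint8);o[:,:400]=cv2.resize(f['image'],(400,300));o[:,400:]=cv2.resize(g['image'][180:330,120:320],(400,300))
cv2.imwrite('pics/pl.png',o[:,:,::-1])
```

```text
True [ 0.49319379 -0.28090707  0.12344879] [-0.90350607  3.54847979  6.69219488]
w (688, 0.4915, -0.2676, 0.0033, 0.1095, 11.09) [ 0.43140927 -0.35646606]
s (184, 0.489, -0.2679, 0.0065, 0.1089, 11.07) [ 0.42889796 -0.35628352]
base [-0.1766  0.0085  0.1983  0.0004 -0.0007 -0.0033] 24.7333
```

View pics/pl.png

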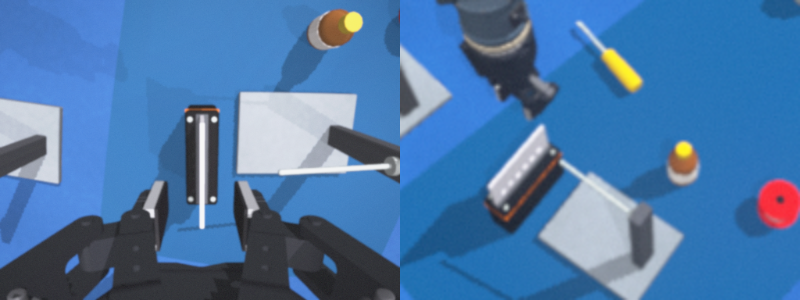

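Run:
```python
from plant import robot
import pickle; from h import *
l=-.3564+.030
robot.move_straight(W(.4303,l,.17),vel=.15)
print(robot.move_straight(W(.4303,l,.120),vel=.08,contact_N=12))
def avg(n):
    D=[]
    for _ in range(n): s=robot.sense(); D.append(np.r_[s['wrist_force'],s['torque']]); robot.sleep(.02)
    return np.mean(D,0)
b=avg(15)
robot.grip(0.0,120); z=robot.sense()['tcp_pos'][2]
robot.move_straight(W(.4303,l,.150),vel=.04); robot.sleep(.3)
m=avg(50); d=m-b; print(z,b.round(4),m.round(4)); print('com rel tcp s,l',SL([-d[4]/d[2],d[3]/d[2]]))
f=robot.grab_frame('wrist'); g=robot.grab_frame('scene'); pickle.dump((f,g),open('f6.pkl','wb'))
for n,h in(('w',f),('s',g)):
    c=cloud(h);hsv=cv2.cvtColor(h['image'],cv2.COLOR_RGB2HSV)
    P=c[(c[...,2]>.12)&(c[...,2]<.18)&(hsv[...,1]<60)&(hsv[...,2]>130)];Q=np.c_[P[:,:2]@U,P[:,:2]@N,P[:,2]]
    Q=Q[(abs(Q[:,0]-.43)<.008)&(abs(Q[:,1]+.3564)<.08)]; print(n,len(Q),cv2.minAreaRect(Q[:,1:].astype(np.float32)) if len(Q)>5 else '',Q[:,1].min(),Q[:,1].max())
print(robot.sense()['t'])
```

```text
False
0.12032965182064718 [ 0.0438 -0.095   0.0367 -0.0041  0.0081 -0.0063] [ 7.6600e-02  8.6900e-02 -6.4349e+00 -5.5000e-03 -5.8000e-03 -3.2000e-03]
com rel tcp s,l [-0.00205979  0.00062493]
w 2203 ((-0.3150162398815155, 0.1578064113855362), (0.037026967853307724, 0.0704888105392456), 46.611328125) -0.3532472857421489 -0.3012696765892526
s 270 ((-0.3678070902824402, 0.14817211031913757), (0.08666832000017166, 0.05623325705528259), 0.5378572344779968) -0.41120977389634655 -0.3242319585874387
29.0167
```

Run:
```python
from plant import robot
import pickle; from h import *
zt=lambda s:.165+(.537-s)*np.tan(np.radians(8))+.0243
l=-.3454
robot.move_straight(W(.4303,l,zt(.475)),vel=.08)
robot.move_straight(W(.475,l,zt(.475)),vel=.06); robot.sleep(.15)
f=robot.grab_frame('wrist'); g=robot.grab_frame('scene'); pickle.dump((f,g),open('f7.pkl','wb'))
s=robot.sense(); print(s['t'],SL(s['tcp_pos']),s['tcp_pos'][2],s['torque'],s['wrist_force'])
h=W(.475+.002,l+.0075,zt(.475)-.0243)
print('hole px scene',proj(g,h),'wrist',proj(f,h))
# strip in s-l-z from scene
c=cloud(g);hsv=cv2.cvtColor(g['image'],cv2.COLOR_RGB2HSV)
P=c[(c[...,2]>.13)&(c[...,2]<.23)&(hsv[...,1]<60)&(hsv[...,2]>130)];Q=np.c_[P[:,:2]@U,P[:,:2]@N,P[:,2]]
Q=Q[(abs(Q[:,0]-.475)<.008)&(abs(Q[:,1]+.375)<.08)]; print(len(Q),cv2.minAreaRect(Q[:,1:].astype(np.float32)))
u,v=proj(g,h)[0].astype(int)
a=g['image'][v-30:v+30,u-40:u+40]; b=f['image']
o=np.zeros((400,800,3),np.uint8);o[:300,:400]=cv2.resize(a,(400,300),interpolation=cv2.INTER_CUBIC);o[:300,400:]=cv2.resize(b,(400,300));print(u,v)
cv2.imwrite('pics/pre.png',o[:,:,::-1])
```

```text
30.95 [ 0.47470784 -0.34546642] 0.19811871547422394 [ 0.05879925 -0.03168003 -0.0170532 ] [ 0.51198216  1.12922857 -6.59675042]
hole px scene [[194.7165318  256.42292596]] wrist [[260.20655443 223.34405356]]
375 ((-0.38581210374832153, 0.18998537957668304), (0.09372666478157043, 0.06866682320833206), 3.6050398349761963)
194 256
```

View pics/pre.png

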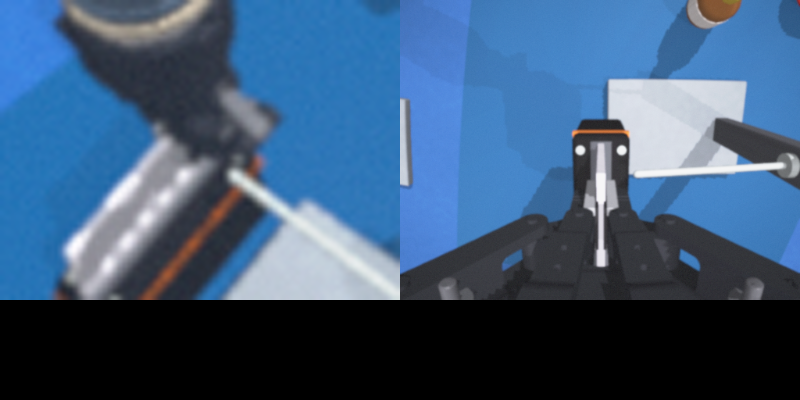

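The scene crop shows the pin tip at (235,175) right in front of the strip's end, and the open holes at (115,240)–(185,175). In the wrist view the pin end at (637,174) lies beside the strip. The strip rectangle suggests a 3.6° tilt, so I check that before inserting.

```bash
cat >> h.py <<'E'
def band(g,s0,l0):
    """tilt (deg, +l end up positive) of orange band on the +s face from scene pixels: rays cut with face plane s=s0+.020"""
    hsv=cv2.cvtColor(g['image'],cv2.COLOR_RGB2HSV); k=(hsv[...,0]<14)&(hsv[...,1]>90)&(hsv[...,2]>60)
    v,u=np.where(k); o,d=ray(g,np.c_[u,v]); n=np.r_[U,0]
    t=(s0+.020-o@n)/(d@n); X=o+d*t[:,None]; Q=np.c_[X[:,:2]@N,X[:,2]]
    Q=Q[(abs(Q[:,0]-l0)<.09)&(Q[:,1]>0.02)&(Q[:,1]<.22)]; 
    vx,vy,x,y=cv2.fitLine(Q.astype(np.float32),cv2.DIST_HUBER,0,.01,.01).ravel()
    return len(Q),np.degrees(np.arctan(vy/vx)),x,y,Q[:,0].min(),Q[:,0].max()
E
python3 - <<'E'
from plant import robot
import pickle; from h import *
for n,s0,l0 in(('f5',.4303,-.356),('f6',.4303,-.356),('f7',.475,-.375)):
    g=pickle.load(open(n+'.pkl','rb'))[1]; print(n,band(g,s0,l0))
D=[]
for _ in range(25): s=robot.sense(); D.append(np.r_[s['wrist_force'],s['torque']]); robot.sleep(.02)
print(np.mean(D,0).round(4))
g=pickle.load(open('f7.pkl','rb'))[1]
# pin tip & line in the plane-free sense: pixel of tip vs. predicted
print('pred tip px',proj(g,[W(.497,-.3375,.1706),W(.497,-.3385,.1706),W(.497,-.3375,.1726)]), pinfit(g,(201.2,261),(232.1,283.6)))
E
```

```text
f5 (105, np.float32(-2.2242706), np.float32(-0.3582344), np.float32(0.07137033), np.float64(-0.4287712255083054), np.float64(-0.3027635974891009))
f6 (113, np.float32(-1.7477756), np.float32(-0.3725931), np.float32(0.10235898), np.float64(-0.4299465110238323), np.float64(-0.3021889082905982))
f7 (109, np.float32(-5.163112), np.float32(-0.39562526), np.float32(0.15221958), np.float64(-0.44956372396007854), np.float64(-0.32427164817332005))
[ 5.1400e-02  1.0600e-01 -6.3234e+00  5.4000e-03 -7.2000e-03  9.0000e-04]
pred tip px [[200.9037853  260.83137421]
 [200.66168836 261.12233564]
 [200.82957566 260.50664649]] (array([196.33631836, 257.48633541]), array([229.65955342, 281.79943457]), np.float64(0.05387501956742581))
```

Run:
```python
from plant import robot
import pickle; from h import *
zt=lambda s:.165+(.537-s)*np.tan(np.radians(8))+.0243
l=-.3450
robot.move_straight(W(.483,l,zt(.483)),vel=.03)
hit=robot.move_straight(W(.515,l,zt(.515)),vel=.025,contact_N=2.5)
s=robot.sense(); print(hit,s['t'],SL(s['tcp_pos']),s['tcp_pos'][2],s['wrist_force'],s['torque'])
if not hit:
    hit=robot.move_straight(W(.537,l,zt(.537)),vel=.03,contact_N=3)
    s=robot.sense(); print(hit,s['t'],SL(s['tcp_pos']),s['tcp_pos'][2],s['wrist_force'],s['torque'])
D=[]
for _ in range(12): s=robot.sense(); D.append(np.r_[s['wrist_force'],s['torque']]); robot.sleep(.02)
print(np.mean(D,0).round(3))
g=robot.grab_frame('scene'); pickle.dump(g,open('f8.pkl','wb'))
cv2.imwrite('pics/ins.png',cv2.resize(g['image'][225:300,160:260],(800,600),interpolation=cv2.INTER_CUBIC)[:,:,::-1])
```

```text
False 33.225 [ 0.51479185 -0.34505508] 0.19241458711714993 [-0.09268302  0.74584023 -5.42204614] [ 0.01629561  0.03285553 -0.02290264]
False 34.1167 [ 0.53671701 -0.34512632] 0.1892712986998779 [ 0.43594663  0.32321501 -6.05246483] [-0.00475769  0.03231485  0.02052963]
[ 0.068 -0.165 -6.381 -0.012  0.011 -0.013]
```

View pics/ins.png

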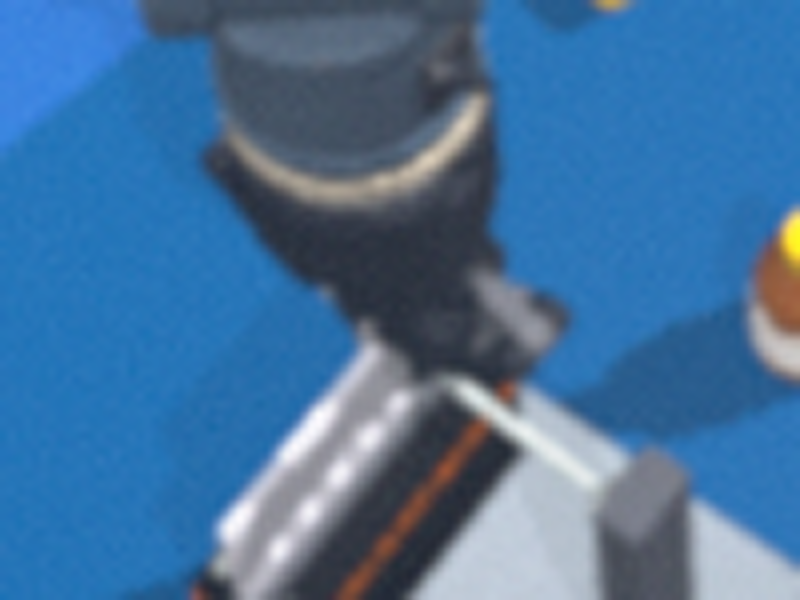

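Threaded without contact: the pin runs into the end hole at (450,380) and the five other holes are free. Next I lower until the pin takes the weight.

Run:
```python
from plant import robot
import pickle; from h import *
hit=robot.move_straight(W(.537,-.3450,.1833),vel=.01,contact_N=4.5)
s=robot.sense(); print(hit,s['t'],s['tcp_pos'][2],s['wrist_force'],s['torque'])
if hit:
    g=robot.grab_frame('scene');print('before',band(g,.537,-.375))
    robot.grip(.12); robot.sleep(.5)
    s=robot.sense(); print(s['opening'],s['wrist_force'],s['gripper_force'])
    for i in range(2):
        g=robot.grab_frame('scene');print('after',band(g,.537,-.375)); robot.sleep(.4)
    w=robot.grab_frame('wrist')
    pickle.dump((w,g),open('f9.pkl','wb'))
    o=np.hstack([cv2.resize(g['image'][225:300,160:260],(400,300),interpolation=cv2.INTER_CUBIC),cv2.resize(w['image'],(400,300))])
    cv2.imwrite('pics/rel.png',o[:,:,::-1]); print(robot.sense()['t'])
```

```text
True 34.7583 0.1865387162004916 [-0.22413769 -0.27609221  3.86838212] [ 0.01837826 -0.05589527  0.0211573 ]
before (90, np.float32(-2.6018524), np.float32(-0.40258577), np.float32(0.14060545), np.float64(-0.4525774840382786), np.float64(-0.32416182664927723))
0.11900367258742978 [ 0.32583039 -0.35888399  0.31626387] 0.0
after (81, np.float32(7.274305), np.float32(-0.3780234), np.float32(0.13405928), np.float64(-0.43840317507654275), np.float64(-0.32364918444482105))
after (79, np.float32(1.7435496), np.float32(-0.3821268), np.float32(0.13500449), np.float64(-0.4483209093241514), np.float64(-0.32416182664927723))
36.5083
```

View pics/rel.png

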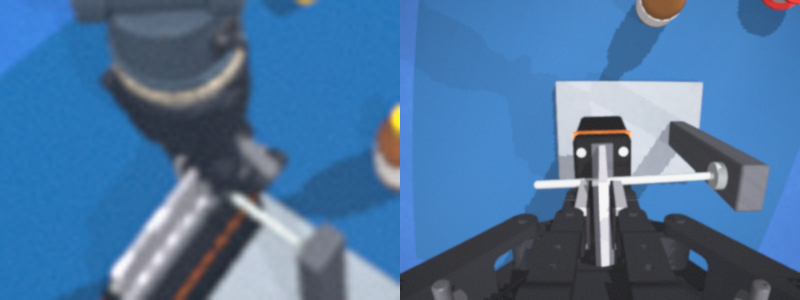

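Run:
```python
from plant import robot
import pickle; from h import *
robot.grip(.25)
robot.move_straight(W(.537,-.345,.25),vel=.08)
robot.move_straight(W(.48,-.25,.32),vel=.2)
B=[]
for i in range(10):
    g=robot.grab_frame('scene'); b=band(g,.537,-.375); B.append(b[1]); robot.sleep(.15)
print(np.round(B,2))
def rect(g,s0,l0,z0):
    c=cloud(g);hsv=cv2.cvtColor(g['image'],cv2.COLOR_RGB2HSV)
    P=c[(c[...,2]>z0-.05)&(c[...,2]<z0+.02)&(hsv[...,1]<60)&(hsv[...,2]>120)];Q=np.c_[P[:,:2]@U,P[:,:2]@N,P[:,2]]
    Q=Q[(abs(Q[:,0]-s0)<.009)&(abs(Q[:,1]-l0)<.08)]; return len(Q),cv2.minAreaRect(Q[:,1:].astype(np.float32))
f5=pickle.load(open('f5.pkl','rb'))[1]
print(rect(f5,.4303,-.356,.14),rect(g,.537,-.375,.206))
w=robot.grab_frame('wrist'); pickle.dump((w,g),open('f10.pkl','wb'))
print(robot.sense()['t'])
o=np.hstack([cv2.resize(g['image'][225:300,160:260],(400,300),interpolation=cv2.INTER_CUBIC),cv2.resize(w['image'],(400,300))])
cv2.imwrite('pics/hang.png',o[:,:,::-1])
```

```text
[5.21 5.75 5.   5.35 6.21 5.38 4.89 4.94 6.   5.48]
(344, ((-0.3563051223754883, 0.11860277503728867), (0.11125589907169342, 0.0569758415222168), 0.012759159319102764)) (331, ((-0.37662649154663086, 0.18271538615226746), (0.11114544421434402, 0.05605975538492203), 2.789797782897949))
40.6083
```

View pics/hang.png

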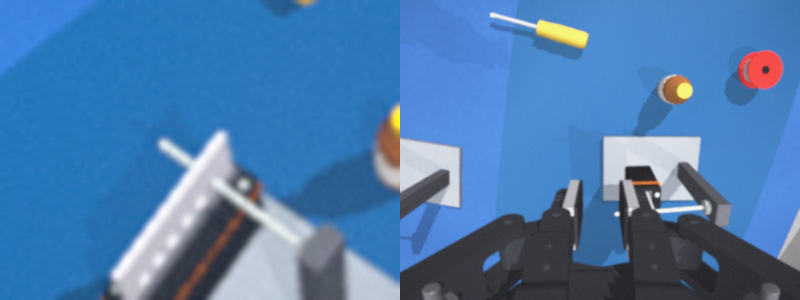

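The module hangs by the end hole, clear of the gripper: the strip runs from (115,275) to (222,135) with the pin through its +y end. The tilt readings disagree, so I compute it from the strip's top edge with the same method as on the bench.

Run:
```python
import pickle; from h import *
def tilt(g,s0,l0,z0):
    # strip range points -> plane rays; top edge and PCA
    hsv=cv2.cvtColor(g['image'],cv2.COLOR_RGB2HSV)
    c=cloud(g); k=(abs(c[...,:2]@U-s0)<.012)&(abs(c[...,:2]@N-l0)<.075)&(c[...,2]>z0-.055)&(c[...,2]<z0+.02)&(g['range_z']>0)
    v,u=np.where(k); o,d=ray(g,np.c_[u,v]); n=np.r_[U,0]; t=(s0-o@n)/(d@n); X=o+d*t[:,None]; Q=np.c_[X[:,:2]@N,X[:,2]]
    T=[]
    for a in np.arange(l0-.045,l0+.046,.006):
        q=Q[abs(Q[:,0]-a)<.004]
        if len(q)>3: T.append((a,q[:,1].max(),q[:,1].min()))
    T=np.array(T); p=np.polyfit(T[:,0],T[:,1],1); q=np.polyfit(T[:,0],T[:,2],1)
    e=lambda p,j:np.std(T[:,j]-np.polyval(p,T[:,0]))*1e3
    return len(Q),np.degrees(np.arctan(p[0])),e(p,1),np.degrees(np.arctan(q[0])),e(q,2),T[:,1].round(4)
def holes(g,s0,l0,z0):
    # bright hole blobs / gap centres: local contrast along strip
    n=np.r_[U,0]; l=np.arange(-.05,.05,.0005); best=[]
    gray=cv2.cvtColor(g['image'],cv2.COLOR_RGB2GRAY).astype(np.float32)
    P=np.array([[W(s0,l0+a,z0+b) for a in l] for b in np.arange(-.075,.015,.0005)])
    uv=proj(g,P.reshape(-1,3)).reshape(P.shape[:2]+(2,)).astype(np.float32)
    return cv2.remap(gray,uv[...,0],uv[...,1],cv2.INTER_CUBIC)[::-1]
f5=pickle.load(open('f5.pkl','rb'))[1]; g=pickle.load(open('f10.pkl','rb'))[1]
print(tilt(f5,.430,-.3564,.14));print(tilt(g,.537,-.375,.206))
a,b=holes(f5,.432,-.3564,.14),holes(g,.539,-.375,.206)
cv2.imwrite('pics/rect.png',np.vstack([cv2.resize(np.clip(x,0,255).astype(np.uint8),(640,290)) for x in(a,b)]))
```

```text
(406, np.float64(0.6923269104959354), np.float64(1.17369968058242), np.float64(3.929108179878429), np.float64(7.260651758984499), array([0.148 , 0.1474, 0.1505, 0.1498, 0.1485, 0.1479, 0.1504, 0.1504,
       0.1491, 0.1484, 0.1509, 0.1509, 0.1496, 0.1489, 0.1476, 0.1508]))
(382, np.float64(7.290744044858559), np.float64(1.2525450057897656), np.float64(-0.2529780667762548), np.float64(7.02592825195117), array([0.2073, 0.2099, 0.2088, 0.2113, 0.2103, 0.2128, 0.2107, 0.2143,
       0.2159, 0.2159, 0.2137, 0.2174, 0.2152, 0.219 , 0.2179, 0.2205]))
```

View pics/rect.png

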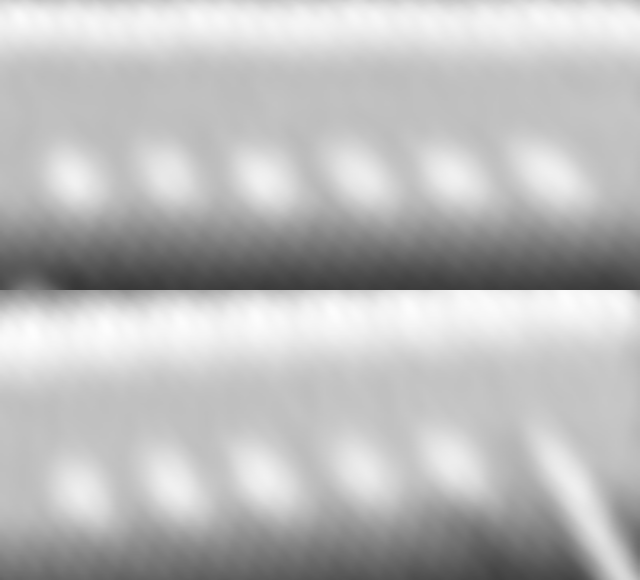

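The rectified views show the holes level on the bench (row 180), but rising from (82,492) to (455,465) as hung. That view mixes yaw with tilt, so I clear the arm and fit the strip in 3D from the top and scene ranges.

```bash
cat > m.py <<'E'
from plant import robot
import pickle; from h import *
def fit3(fr,s0,l0,zlo,zhi):
    A=[]
    for f in fr:
        c=cloud(f);k=(f['range_z']>0)&(abs(c[...,:2]@U-s0)<.02)&(abs(c[...,:2]@N-l0)<.075)&(c[...,2]>zlo)&(c[...,2]<zhi);A.append(c[k])
    P=np.vstack(A);return np.c_[P[:,:2]@U,P[:,:2]@N,P[:,2]]
def report(fr,s0,l0,ztop):
    Q=fit3(fr,s0,l0,ztop-.045,ztop+.02)
    # plane fit s=a+b*l+c*z (yaw, lean), robust
    M=np.c_[np.ones(len(Q)),Q[:,1]-l0,Q[:,2]-ztop];w=np.ones(len(Q),bool)
    for _ in range(4):
        x=np.linalg.lstsq(M[w],Q[w,0],rcond=None)[0];w=abs(Q[:,0]-M@x)<.005
    yaw,lean=np.degrees(np.arctan(x[1])),np.degrees(np.arctan(x[2])); q=Q[w]
    T=[]
    for a in np.arange(l0-.044,l0+.045,.008):
        z=q[abs(q[:,1]-a)<.004,2]
        if len(z)>4: T.append((a,np.percentile(z,95)))
    T=np.array(T);p=np.polyfit(T[:,0],T[:,1],1)
    return len(q),'s',x[0].round(4),'yaw',yaw.round(2),'lean',lean.round(2),'tilt',np.degrees(np.arctan(p[0])).round(2),'sd mm',(np.std(T[:,1]-np.polyval(p,T[:,0]))*1e3).round(2),'ends',q[:,1].min().round(4),q[:,1].max().round(4)
E
python3 - <<'E'
from m import *
robot.move_straight(W(.48,-.02,.34),vel=.25)
FT=[robot.grab_frame('top') for _ in range(3)];FS=[robot.grab_frame('scene') for _ in range(3)]
pickle.dump((FT,FS),open('f11.pkl','wb'))
print('ref scene',report([pickle.load(open('f5.pkl','rb'))[1]],.43,-.356,.14))
print('top',report(FT,.537,-.375,.208));print('scene',report(FS,.537,-.375,.208))
for n,fr in(('T',FT),('S',FS)):
    Q=fit3(fr,.537,-.375,.195,.23); q=Q; print(n,len(q),'z-l slope', np.degrees(np.arctan(np.polyfit(q[:,1],q[:,2],1)[0])))
print(robot.sense()['t'])
E
```

```text
ref scene (310, 's', np.float64(0.4295), 'yaw', np.float64(-0.1), 'lean', np.float64(-1.21), 'tilt', np.float64(1.28), 'sd mm', np.float64(1.35), 'ends', np.float64(-0.4119), np.float64(-0.3007))
top (422, 's', np.float64(0.5386), 'yaw', np.float64(-1.78), 'lean', np.float64(2.96), 'tilt', np.float64(2.25), 'sd mm', np.float64(1.02), 'ends', np.float64(-0.435), np.float64(-0.3209))
scene (898, 's', np.float64(0.5369), 'yaw', np.float64(-1.8), 'lean', np.float64(-1.84), 'tilt', np.float64(3.07), 'sd mm', np.float64(0.61), 'ends', np.float64(-0.4332), np.float64(-0.321))
T 206 z-l slope 2.1276115876132162
S 395 z-l slope 1.9839877340760164
41.9833
```

The strip is yawed −1.8°, which explains the large apparent tilt in the rectified view. The true tilt is only about 2–3°, so the centre of mass is nearest the end hole, as the wrist torque also indicated. The neighbouring hole would tilt it about 9–10° the other way. It has settled and the arm is clear.

```bash
python3 -c "
from plant import robot
print(robot.close_job())"
```

```text
the job is handed in; nothing more can be done
None
```

The module hangs by its +y end hole on the far stand's pin, about 2–3° off level by range fit (single-view estimates gave up to about 8° before I allowed for yaw); it turned about 34° in the grip on the first transfer (cause not established), was set down upright and regripped, then hung, released and handed in at about 42 s.

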